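# Start the two kitchen timers

## Robot

A 6-joint arm with a two-finger parallel gripper is mounted at the origin on the work surface. World frame = base frame: x ahead of the robot, y to its left, z up, the work surface at z = 0. Lengths are in mm, angles in rad, forces in N, time in s.
With the tool pointing down it reaches from about 375 to 975 mm from the base axis. Payload 3.8 kg.
Tool frame: the origin (TCP) lies on the centre line of the jaws, within the pads' length; the fingertips stand 11 mm ahead of it and the grasp point (between the pads) lies 8 mm behind it (bot.tcp_to_tips is the distance from the TCP to the fingertips, in mm); z points along the fingers, y is the line along which they close (so a half turn about z gives the same grasp; the last joint's range is limited). The gripper opens to 85 mm and grips with 20 to 120 N. Pads are 22 mm wide; open, the fingers measure 114 mm over their backs; the gripper's body (76 mm by 85 mm) begins 54 mm behind the grasp point. The pads swing forward as they close: fully open they stand 13 mm farther back than shut.
Start: joints at [-1.164, 0.264, 1.604, -0, 1.274, -0.037], TCP at [289.822, -609.608, 242.28] pointing down, gripper open.
Joint ranges: [-2.63, 2.63], [-0.94, 2.18], [0.31, 2.57], [-1.31, 4.45], [0, 2.66], [-2.55, 2.55]. Speed limits (rad/s): [2.57, 2.57, 3.14, 3.14, 3.14, 3.14].

## Interface

Orientations are given as a unit quaternion [x, y, z, w].
In Python, from bench import bot, solver, vision, ticket, get_time_s, get_joint_pos, get_qd, get_effort, get_tool_pos, get_tool_rot, get_force, get_wrist_torque, get_finger_gap, get_grip_force gives the robot as it stands. The module is installed in compiled form; this text tells all that it offers. Calls block until the motion is done:
- bot.move_to(position, orientation): joint-space move of the TCP to a pose.
- bot.move_straight(position, ori=None, v=150, contact_N=None): straight line of the TCP; ori=None keeps the orientation; v is the mean speed in mm/s. With contact_N (N) it stops when the force on the tool has changed by that much, and returns True; else False.
- bot.movej(angles): joint-space move.
- bot.let_go() and bot.clamp(newtons=None): open the fingers fully, or close them until they stop; newtons is the grip in N (None keeps the last).
- bot.hold(seconds).
- solver.solve_ik(position, orientation): joint angles nearest the present ones, or None.
- vision.read_camera(name): name is "side" or "top"; returns a dict with "img" (480x640x3 uint8, red, green, blue), "camera_matrix" (3x3 intrinsics, pixels), "extrinsics" (4x4, takes a point from world to camera coordinates). Camera axes: x right, y up, looking along -z (the intrinsics and any distortion apply to the point x, -y, -z); pixel columns grow to the right and rows downward; lengths in mm; the calibration is good to about 2 mm. A picture is of the moment at which its call begins. There is no depth.
A pose or a line that the arm cannot do raises bot.Unreachable and nothing moves.
- ticket.sign_off(): hands the job in; it is judged then, once.
Readings, each from a call of its own:
- get_time_s(): time.
- get_joint_pos(): joint angles.
- get_qd(): joint speeds.
- get_effort(): joint torques, N m.
- get_tool_pos(): TCP position.
- get_tool_rot(): TCP orientation.
- get_force(): force on the tool from outside, world axes, zero at the start.
- get_wrist_torque(): the same for the moment, N m.
- get_finger_gap(): opening from 0.0 (shut) to 1.0 (fully open).
- get_grip_force(): force on a finger pad.
Only numpy, scipy, OpenCV 4.12 (cv2) and the standard library are available. Lean on these libraries where they do the work, as an engineer would, in place of code of your own. Each camera call takes 0.05 s, during which the arm holds its last target. There are 200 camera calls.

## Task

Three identical press-top kitchen timers stand on the prep table, each just beyond its own container as seen from the robot. Start the timer of the lidded steel pan first, then the timer of the white takeaway box: press each cap gently, straight down with the fingertips, until it is fully down and stays there, and draw back clear. Do not touch the timer of the round tub, and do not pick up, shift or knock over anything on the table.

Things in the scene. Friction and masses are not known exactly. Their poses are not given: they have to be found in the camera images.
- pan: Lidded stainless steel food pan, loose, rectangular, 164 mm (its own x) by 118 mm (its own y) over the rim, lid 68 mm above the table and a wire handle on it reaching 88 mm. Origin: centre of the underside. Its own +x points away from the robot, to its timer, turned up to 0.25 rad.
- box: White folded-paper takeaway box with straight sides that flare upward, loose, closed, 148 mm (own x) by 108 mm (own y) at the top, 62 mm high. Origin: centre of the underside. Its own +x points away from the robot, to its timer.
- tub: Round white lidded plastic tub, loose, 127 mm across the lid, 73 mm high. Origin: centre of the underside. Its own +x points away from the robot, to its timer.
- timer_pan: Press-top timer (all three identical), loose, about 0.25 kg: round white base 68 mm across, narrowing to 58 mm at its top 28 mm above the table; a flat metal cap 42 mm across stands 14 mm above that when up. Origin: centre of the underside, z up; yaw means nothing. Stands beyond the lidded steel pan (away from the robot), centres 150 to 170 mm apart. To be started first.
- timer_pan_top (a point): Centre of the top face of the cap of the timer beyond the lidded steel pan; it goes down with the cap (42 mm above the table when up, 34 mm when down). z up; the cap travels straight down.
- cap_pan (a joint): Cap travel of the timer beyond the lidded steel pan, m: 0 is fully up, 0.008 is fully down on its stop; it counts as running from 0.006. The cap moves straight down against about 2.5 N of friction, has no spring and stays where it is left. Starts up, within 1 mm.
- timer_box: Press-top timer (all three identical), loose, about 0.25 kg: round white base 68 mm across, narrowing to 58 mm at its top 28 mm above the table; a flat metal cap 42 mm across stands 14 mm above that when up. Origin: centre of the underside, z up; yaw means nothing. Stands beyond the takeaway box (away from the robot), centres 150 to 170 mm apart. To be started second.
- timer_box_top (a point): Centre of the top face of the cap of the timer beyond the takeaway box; it goes down with the cap (42 mm above the table when up, 34 mm when down). z up; the cap travels straight down.
- cap_box (a joint): Cap travel of the timer beyond the takeaway box, m: 0 is fully up, 0.008 is fully down on its stop; it counts as running from 0.006. The cap moves straight down against about 2.5 N of friction, has no spring and stays where it is left. Starts up, within 1 mm.
- timer_tub: Press-top timer (all three identical), loose, about 0.25 kg: round white base 68 mm across, narrowing to 58 mm at its top 28 mm above the table; a flat metal cap 42 mm across stands 14 mm above that when up. Origin: centre of the underside, z up; yaw means nothing. Stands beyond the round tub (away from the robot), centres 150 to 170 mm apart. Not to be touched; its cap may be up or already down.
- timer_tub_top (a point): Centre of the top face of the cap of the timer beyond the round tub; it goes down with the cap (42 mm above the table when up, 34 mm when down). z up; the cap travels straight down.
- cap_tub (a joint): Cap travel of the timer beyond the round tub, m: 0 is fully up, 0.008 is fully down on its stop; it counts as running from 0.006. The cap moves straight down against about 2.5 N of friction, has no spring and stays where it is left. Starts anywhere from up to fully down and must stay as it is.
- jar: Bystander: glass jar 48 mm across, 75 mm high, loose, standing in the gap between two stations. Origin: centre of the underside.
- mill: Bystander: dark wooden pepper mill 44 mm across, 80 mm high, loose, standing in the other gap. Origin: centre of the underside.
- knife: Bystander: knife with a wooden handle, 260 mm long, 16 mm high, lying on a green cutting board (14 mm thick) beyond the timers. Origin: underside, where blade meets handle.
- bowl: Bystander: steel bowl 130 mm across, 55 mm high, beyond the timers to the right. Origin: centre of the underside.
- spoon: Bystander: long steel spoon lying beyond the timers to the right.
- tin: Bystander: tin can 70 mm across, 90 mm high, beyond the timers to the left. Origin: centre of the underside.
There are look-alikes about, which are no part of the job. What is shaped like the timer_pan but blue is not meant.

How it is judged:
By the outcome, as a careful person would: the job done as asked, in the order asked, and still so for the second after the job is handed in, with the robot touching nothing.
It also fails if it takes over 45 s, if anything falls off the work surface, if the arm or the gripper's body presses on something with over 40 N, if the wrist force passes 120 N, or if a joint passes its speed limit or range.

## Working session

There is one attempt and no reset: what is moved stays moved. The work goes in short steps, each a Python script; the robot and the scene stay as the last script left them, time stands still between calls to the robot, and variables do not carry over. Pictures are saved under pics/ and viewed, at most 10 in all, crops included, and the job is handed in when it is done.

```bash
mkdir -p pics; python3 - <<'E'
from bench import *
import cv2,numpy as np,pickle
for n in("top","side"):
    c=vision.read_camera(n);pickle.dump(c,open(f"pics/{n}.pkl","wb"))
    cv2.imwrite(f"pics/{n}1.png",c["img"][:,:,::-1]);print([k for k in c],c["camera_matrix"],np.round(c["extrinsics"],3), c.get("distortion"))
print(get_time_s())
E
```

```text
['img', 'camera_matrix', 'extrinsics'] [[576.10671552   0.         321.7727862 ]
 [  0.         576.10671552 244.47501573]
 [  0.           0.           1.        ]] [[ 9.000000e-03 -1.000000e+00 -1.300000e-02  2.081600e+01]
 [ 9.850000e-01  6.000000e-03  1.730000e-01 -5.454530e+02]
 [-1.730000e-01 -1.500000e-02  9.850000e-01 -1.121057e+03]
 [ 0.000000e+00  0.000000e+00  0.000000e+00  1.000000e+00]] None
['img', 'camera_matrix', 'extrinsics'] [[458.60248993   0.         319.25887956]
 [  0.         458.60248993 248.4478809 ]
 [  0.           0.           1.        ]] [[-8.84000e-01 -4.66000e-01  1.90000e-02  5.06891e+02]
 [ 2.60000e-01 -4.59000e-01  8.50000e-01 -1.87819e+02]
 [-3.88000e-01  7.56000e-01  5.27000e-01 -9.89712e+02]
 [ 0.00000e+00  0.00000e+00  0.00000e+00  1.00000e+00]] None
0.1
```

View pics/top1.png

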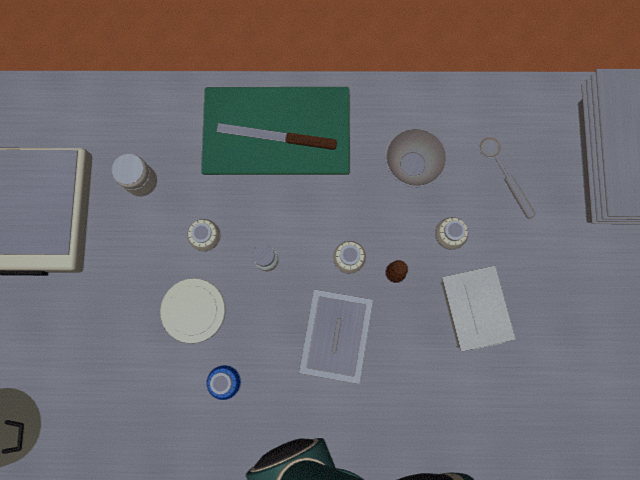

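View pics/side1.png

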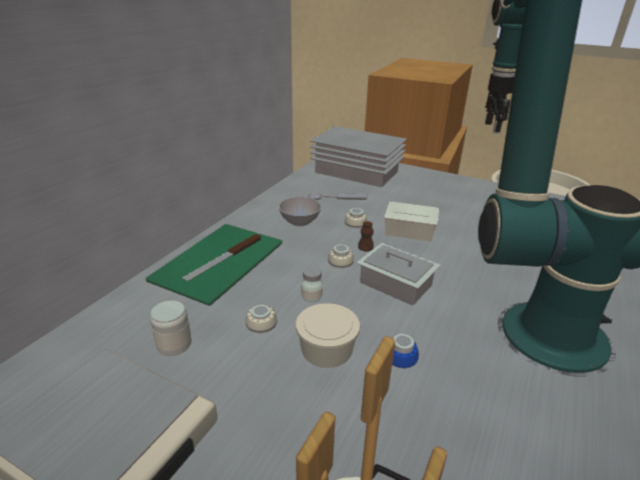

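The top view shows three white timers: (203,233) beyond the round tub, (350,256) beyond the steel pan and (453,231) beyond the white box. A blue look-alike at (223,382) isn't meant. The pan's timer at (350,256) goes first, then the box's at (453,231). The mill at (397,271) and jar at (265,258) stand in the gaps. I'll confirm this in an enlarged crop.

```bash
cat >h.py <<'E'
import pickle,numpy as np,cv2
C={n:pickle.load(open(f"pics/{n}.pkl","rb")) for n in("top","side")}
def ray(n,u,v,z):
    c=C[n];E=c["extrinsics"];d=np.linalg.inv(c["camera_matrix"])@[u,v,1];d=E[:3,:3].T@(d*[1,-1,-1]);o=-E[:3,:3].T@E[:3,3]
    return o+d*(z-o[2])/d[2]
E
python3 - <<'E'
from h import *
a=C["top"]["img"][205:285,325:485,::-1];a=cv2.resize(a,None,fx=5,fy=5,interpolation=cv2.INTER_CUBIC)
cv2.imwrite("pics/c1.png",a)
s=C["side"]["img"]
l=[cv2.resize(s[y-25:y+25,x-30:x+30,::-1],(400,333),interpolation=cv2.INTER_CUBIC) for x,y in((341,254),(356,216))]
cv2.imwrite("pics/c2.png",np.hstack(l))
E
```

```text
(no output)
```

View pics/c1.png

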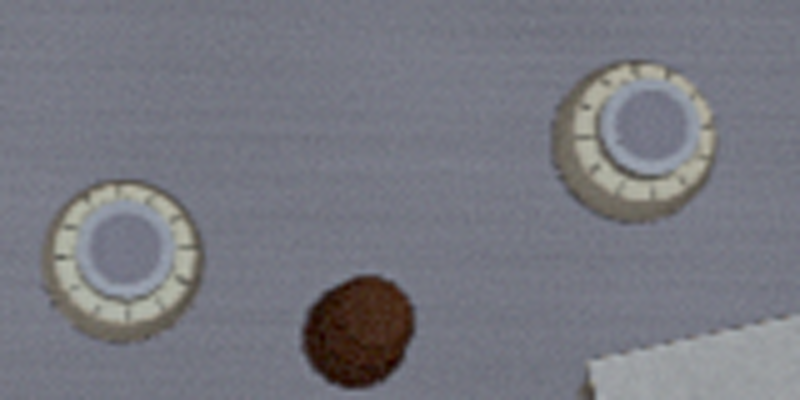

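View pics/c2.png

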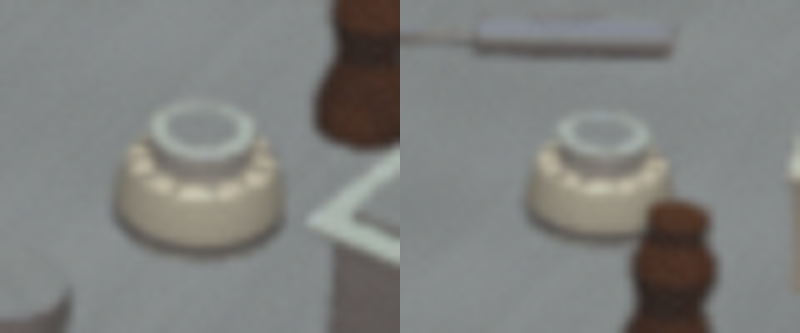

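The crop confirms both white timers with their caps up, and neither is blue. In the top view the pan timer's cap is at (349.8,254.4) and the box timer's at (454.6,230.0). In the side view they are at (341,248.3) and (356.3,210.9). Next I'll turn these into positions and check them against the container distances.

```bash
python3 - <<'E'
from h import *
from bench import *
for n,t,s,c,h in(("pan",(349.8,254.4),(341,248.3),(336.5,336.5),68),("box",(454.6,230),(356.3,210.9),(479,308),62)):
    a,b,d=ray("top",*t,42),ray("side",*s,42),ray("top",*c,h)
    print(n,a.round(1),b.round(1),"cont",d.round(1),np.hypot(*(a-d)[:2]).round(1))
for n,p,z in(("mill",(397,271),70),("jar",(265,256),70),("tin",(130,170),90)):print(n,ray("top",*p,z).round(1))
print(get_tool_rot(),get_tool_pos(),bot.tcp_to_tips,get_finger_gap())
E
```

```text
pan [526.2 -32.2  42. ] [527.5 -33.3  42. ] cont [360.8  -5.6  68. ] 167.5
box [ 578. -246.   42.] [ 579.5 -249.3   42. ] cont [ 418.4 -284.4   62. ] 164.2
mill [ 489.2 -124.2   70. ]
jar [517.4 137.   70. ]
tin [687.4 410.9  90. ]
[ 9.75481516e-01  2.20078979e-01 -1.72819306e-04 -1.01263274e-03] [ 289.56896376 -609.01092185  241.08927411] 11.0 1.003765295546663
```

The two cameras agree to within 3 mm, and the timer-to-container distances of 167 and 164 mm fit. Now I'll press the pan's timer with the fingers shut.

```bash
cat >press.py <<'E'
from bench import *
import numpy as np
def press(x,y,q=[1,0,0,0]):
    bot.move_to([x,y,200],q)
    bot.move_straight([x,y,66],v=120); bot.hold(.3)
    print("hover",get_tool_pos().round(1) if hasattr(get_tool_pos(),'round') else get_tool_pos(),np.round(get_force(),2))
    r=bot.move_straight([x,y,43],v=15,contact_N=10)
    print("contact",r,np.round(get_tool_pos(),1),np.round(get_force(),2)); bot.hold(.2)
    print(np.round(get_tool_pos(),1),np.round(get_force(),2))
    bot.move_straight([x,y,66],v=40); bot.move_straight([x,y,200],v=150)
    print(np.round(get_force(),2),get_time_s())
E
python3 - <<'E'
from press import *
bot.clamp(20);print(get_finger_gap())
press(526.8,-32.8)
E
```

```text
-0.001102476174495088
hover [527.2 -32.8  66.5] [-0.13  0.39 -0.57]
contact True [526.7 -32.8  45. ] [-0.56 -0.47  4.85]
[526.7 -32.8  45. ] [-0.67 -0.8   6.18]
[-0.44 -0.35 -0.34] 7.8917
```

The tips stopped at 34 mm with the force rising, which is the cap's stop. Next is the box's timer.

```bash
python3 - <<'E'
from press import *
press(578.6,-247.4)
bot.move_to([289.8,-609.6,242],[0.9755,0.2201,0,0]);bot.hold(.5)
import cv2,pickle
s=vision.read_camera("side")["img"];t=vision.read_camera("top")["img"]
l=[cv2.resize(s[y-25:y+25,x-30:x+30,::-1],(400,333),interpolation=cv2.INTER_CUBIC) for x,y in((341,254),(356,216))]
cv2.imwrite("pics/c3.png",np.hstack(l));cv2.imwrite("pics/top2.png",t[:,:,::-1])
E
```

```text
hover [ 578.9 -247.6   66.6] [-0.29  0.37 -0.16]
contact True [ 578.5 -247.4   45.1] [-0.34  0.25  4.94]
[ 578.5 -247.4   45.1] [ 0.02 -0.61  5.24]
[ 0.95  0.41 -0.12] 13.575
```

View pics/c3.png

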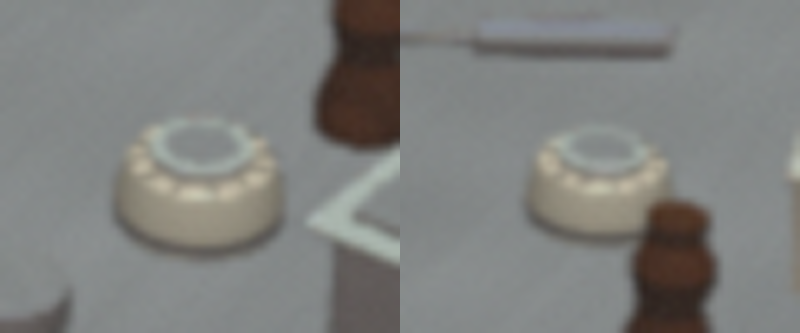

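View pics/top2.png

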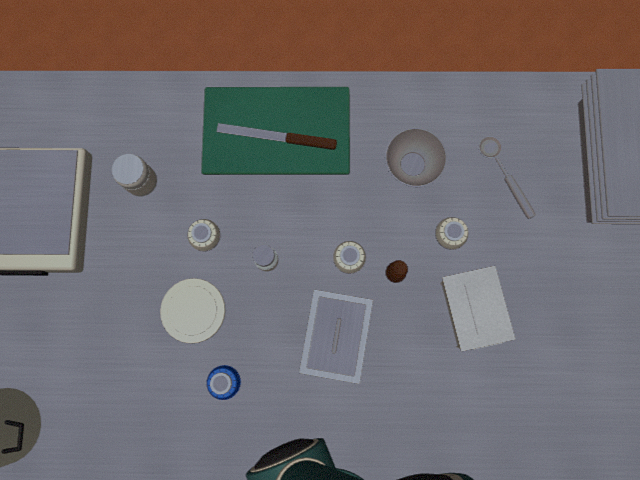

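Both caps are down: in the side crop they dropped from about row 130 to 145, with the bases unmoved. In the top view everything stands where it did, with the timers still at (350,256), (453,232) and (203,234).

```bash
python3 -c "
from bench import *
print(ticket.sign_off())"
```

```text
the job is handed in; nothing more can be done
None
```

I pressed the steel pan's timer fully down first, then the takeaway box's; both caps stayed down, nothing else moved in the final pictures, the arm is clear, and the job is handed in.

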